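Slide the pepper mill home into the condiment rack

ROBOT

A 6-joint arm with a two-finger parallel gripper is mounted at the origin on a cart in front of the work surface, level with it; the furniture and walls round the work are solid. World frame = base frame: x ahead of the robot, y to its left, z up, the work surface at z = 0. Lengths are in mm, angles in rad, forces in N, time in s.
With the tool pointing down it reaches from about 400 to 925 mm from the base axis. Payload 12.5 kg.
Tool frame: the origin (TCP) lies where the fingers leave the gripper's body, on its centre line; the fingertips stand 78 mm ahead of it and the grasp point (between the pads) lies 59 mm ahead of it (env.nose_length is the distance from the TCP to the fingertips, in mm); z points along the fingers, y is the line along which they close (so a half turn about z gives the same grasp; the last joint's range is limited). The gripper opens to 95 mm and grips with 3 to 60 N. Pads are 20 mm wide; open, the fingers measure 119 mm over their backs; the gripper's body (75 mm by 180 mm) begins 59 mm behind the grasp point.
Start: joints at [1.207, 0.491, 1.559, -0, 1.092, -0.106], TCP at [159.326, 604.362, 292.261] pointing down, gripper open.
Joint ranges: [-3.1, 3.1], [-0.84, 2.19], [0.05, 2.79], [-1.13, 4.28], [0.06, 2.93], [-2.69, 2.69]. Speed limits (rad/s): [2.22, 2.22, 2.79, 3.14, 3.14, 3.14].

INTERFACE

Orientations are given as [roll, pitch, yaw] about the fixed x, y, z axes, in that order (R = Rz(yaw) Ry(pitch) Rx(roll)).
In Python, from cell import env gives the robot as it stands. The module is installed in compiled form; this text tells all that it offers.
- The arm moves only by the tool send_rows, never from a script. Its argument "series" is text: rows parted by semicolons, each of 6 numbers parted by spaces: the shift along the tool's x, y, z as a fraction of full scale, then the turn, a rotation vector about the tool's x, y, z as a fraction of full scale. A call has 1 to 5 rows; each row shifts and turns the commanded pose from where the row before left it, along the tool's axes as they then stand; what a row does not reach is not made up. Full scale, the value 1, is 60 mm for a shift and 10 degrees for a turn. A row lasts 1/8 s, in which the tool goes at most 62.5 mm and 10.7 degrees, less where a joint would pass 70% of its speed; a pose out of reach is approached as far as the arm can. A call with a number of a shift or a turn outside -1 to 1 is refused whole. A call with a gripper value outside its range is refused whole. "fingers" is the opening, from 0 (shut) to 1 (fully open), set as the call begins (left out, the last holds). The fingers move at their own pace and stop on an object; the grip force is fixed at half the most. Time passes only in rows, so rows that do not move let the fingers close. It gives the time, the measured TCP pose, the force, the opening and the grip force at its end, in the units of the state.
- env.state(): the state, without advancing time (a new reading comes with each control period).
- env.read_camera(name): name is "scene" or "side" or "wrist"; returns a dict with "color" (480x640x3 uint8, red, green, blue), "z_map" (480x640 float32, mm along the optical axis (not along the pixel's ray), 0 where there is no reading), "fovy" (degrees; the focal length in pixels is half the picture's height over the tangent of half this angle, whatever the lens; pixels are square), "cx", "cy" (the principal point, pixels), "R" (3x3) and "t" (3): a world point X has camera coordinates R X + t. Camera axes: x right, y down, z forward; pixel columns grow to the right and rows downward; lengths in mm; the calibration is good to about 2 mm. The wrist camera is an equidistant fisheye: a pixel r from the principal point sees the ray r / f radians off the axis. A picture is of the moment at which its call begins.
- env.job_done(): hands the job in; it is judged then, once.
The state is a dict: "t": time; "joints": joint angles; "qvel": joint speeds; "tau": joint torques, N m; "eef_pos": TCP position; "tcp_rot": TCP orientation; "ft_force": force on the tool from outside, world axes, zero at the start; "moment": the same for the moment, N m; "opening": opening from 0.0 (shut) to 1.0 (fully open); "grip_force": force on a finger pad.
Only numpy, scipy, OpenCV 4.12 (cv2) and the standard library are available. Lean on these libraries where they do the work, as an engineer would, in place of code of your own. Each camera call takes 0.05 s, during which the arm holds its last target. There are 200 camera calls.

TASK

Put the pepper mill away: push it gently, low on its body, with the fingers so that it slides upright across the counter into the empty bay of the low condiment rack, until it stands up against the bay's back wall. Do not grip, lift or tip the mill, and leave the oil bottle, the egg timer and the salt and pepper shakers as they stand. Then move the hand clear.

Things in the scene. Friction and masses are not known exactly. Their poses are not given: they have to be found in the camera images.
- mill: Dark wooden pepper mill, round, waisted: 170 mm tall, foot 58 mm in diameter, head 48 mm in diameter from 123 to 159 mm up, small steel knob on top; about 0.18 kg, loose. Origin: centre of its underside, z up its axis. Pushed much above 30 mm from the counter it may topple; lean the hand back to keep its body off the mill's head.
- rack: Wooden rack, fixed, no floor, 170 (x) x 80 (y) mm: 8 mm back wall at -y and three 6 mm side walls, all 30 mm high, form two bays 76 mm wide, 72 mm deep, open to its +y; a rail runs 65 mm up over the back wall. Origin: its middle, on the counter, 32 mm before the back wall's inner face, 40 mm behind the mouths. The bay at its -x (nearer the robot) is empty, the oil bottle stands in the other.
- bay (a point): Where the mill's underside centre is when it stands home: on the middle line of the empty bay, at counter height, 29 mm before the inner face of the back wall, 43 mm inside the mouth. Axes as the rack's: +y points out of the mouth.
- oil_bottle: Tall glass oil bottle with yellow cap, 61 x 61 x 268 mm, about 0.43 kg, loose in the other bay of the rack. Origin: centre of its underside. To be left alone.
- egg_timer: Red and white egg timer, 67 x 66 x 56 mm, loose, at the back of the counter beside the mill's way. Origin: centre of its underside. To be left alone.
- salt: Small white ceramic salt shaker, 18 mm in diameter, 40 mm tall, loose at the back of the counter beside the mill's way. Origin: centre of its underside. To be left alone.
- pepper: Small ceramic pepper shaker with ochre head, 18 mm in diameter, 40 mm tall, loose at the back of the counter beside the mill's way. Origin: centre of its underside. To be left alone.

How it is judged (in metres and radians):
At the end, for the whole second after the job is handed in: The mill stands upright and at rest on the counter in the empty bay, no more than 12 mm short of the back wall; the bottle, egg timer and shakers stand within 15 mm of where they were (y of mill in the frame of bay between -0.006 and 0.012 m and x of mill in the frame of bay between -0.014 and 0.014 m and angle between mill's own z axis and vertical below 0.06 rad and height (world z) of mill below 0.004 m and linear speed of mill below 0.01 m/s and distance of each of oil_bottle, egg_timer, salt, pepper from where it was at the start of the episode below 0.015 m); the robot touches nothing.
It fails at once if the mill is lifted (its underside centre more than 10 mm above the counter) (height (world z) of mill above 0.01 m).
It fails at once if the mill tips by more than 0.25 rad (angle between mill's own z axis and vertical above 0.25 rad).
It fails at once if the mill is gripped or shoved: the fingers bear on it with more than 20 N (contact force between the fingers and mill above 20 N).
It fails at once if the mill is pushed with the hand's body or the arm instead of the fingers (more than 5 N) (contact force between the arm and mill above 5 N).
It fails at once if the oil bottle, egg timer or a shaker is displaced by more than 15 mm or tipped by more than 0.25 rad (distance of any of oil_bottle, egg_timer, salt, pepper from where it was at the start of the episode above 0.015 m or angle between any of oil_bottle, egg_timer, salt, pepper's own z axis and vertical above 0.25 rad).
It also fails if it takes over 51 s, if anything falls off the work surface, if the arm or the gripper's body presses on something with over 40 N, if the wrist force passes 120 N, or if a joint passes its speed limit or range.

## Working session

There is one attempt and no reset: what is moved stays moved. The work goes in short steps, Python scripts to look and compute and a tool call to move; the robot and the scene stay as the last step left them, time stands still between calls to the robot, and variables do not carry over. Pictures are saved under pics/ and viewed, at most 10 in all, crops included, and the job is handed in when it is done.

Besides the shell and the picture viewer there is one more tool, called after "Call:" as a command line: name --argument value ..., lists and objects as JSON in quotes. send_rows: Moves the arm, as the interface text tells. Shift numbers are shares of 60 mm and turn numbers shares of 10 degrees, none past 1 either way. Its arguments: {"type":"object","properties":{"series":{"type":"string"},"fingers":{"type":"number"}},"required":["series"]}

```bash
mkdir -p pics; cat > h.py <<'E'
import numpy as np, cv2
from cell import env
def pts(c):
    z=c["z_map"]; f=240/np.tan(np.radians(c["fovy"])/2)
    v,u=np.mgrid[:480,:640]
    P=np.stack([(u-c["cx"])/f*z,(v-c["cy"])/f*z,z],-1)
    return (P-c["t"])@c["R"]   # R^T (P-t)
E
python3 - <<'E'
from h import *
s=env.state();print(s)
for n in("scene","side"):
    c=env.read_camera(n);np.savez("/tmp/"+n,**c)
    cv2.imwrite(f"pics/{n}0.png",c["color"][...,::-1])
    print(n,c["fovy"],c["cx"],c["cy"],-c["R"].T@c["t"],c["R"][2])
E
```

```text
{'t': 0.0, 'joints': array([ 1.20737610e+00,  4.91575609e-01,  1.55947811e+00,  2.56377435e-06,
        1.09168314e+00, -1.05625361e-01]), 'qvel': array([ 0.00053184, -0.00101074,  0.00148979,  0.00076352,  0.00023988,
       -0.00039752]), 'tau': array([ 7.89700025e-04, -6.12625337e+01, -2.58191603e+01,  6.92489860e-02,
        4.80671972e-02, -7.26210260e-05]), 'eef_pos': array([159.27697066, 604.19324665, 291.64185535]), 'tcp_rot': array([-3.14045507e+00, -1.22893377e-04,  2.88379653e+00]), 'ft_force': array([-0.50314693,  0.32349241,  0.3580943 ]), 'moment': array([ 0.00834274,  0.00982705, -0.05150852]), 'grip_force': 0.0, 'opening': 1.0009052004463088}
scene 54.05823586982315 317.8837659387749 231.35494959486314 [ 154.0346296  -508.25887302  632.39747871] [ 0.42226174  0.57678554 -0.69929498]
side 45.63995900007134 321.2533421132197 238.78227945207303 [301.51148825 711.2606245  363.19188536] [ 0.24215599 -0.88388804 -0.40012798]
```

View pics/scene0.png

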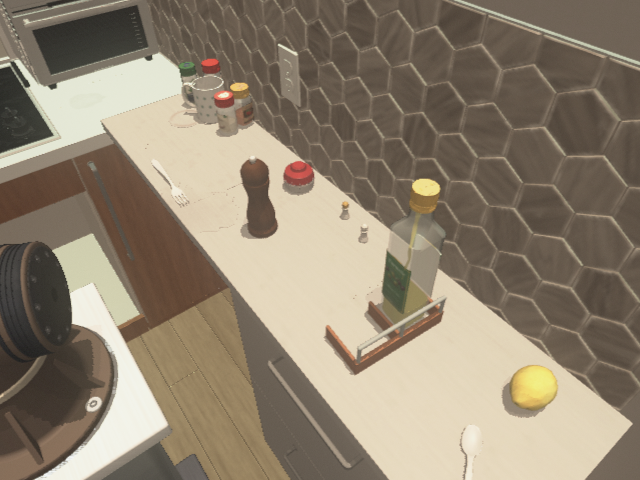

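View pics/side0.png

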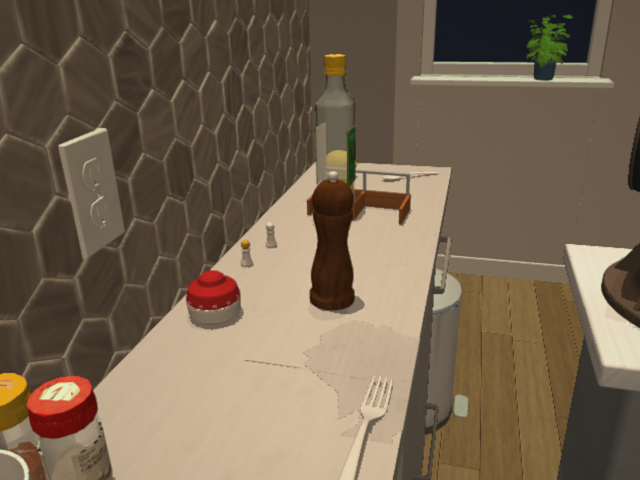

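The scene view shows the mill with its foot at about (262,228), the rack around (385,330), the timer at (298,177) and the shakers at (346,210) and (364,233). In the side view the mill's foot is at (332,295), and the rack at (365,200) opens toward that camera.

```bash
cat > m.py <<'E'
from h import *
def cl(c,m,name,zlo,zhi):
    P=pts(c); k=m&(c["z_map"]>0)&(P[...,2]>zlo)&(P[...,2]<zhi)
    n,l,st,_=cv2.connectedComponentsWithStats(k.astype(np.uint8))
    for i in range(1,n):
        if st[i,4]>25:
            q=P[l==i]; (cx,cy),r=cv2.minEnclosingCircle(q[:,:2].astype(np.float32))
            print(name,st[i],q.min(0).round(),q.max(0).round(),"circ",round(cx),round(cy),round(r))
E
python3 - <<'E'
from m import *
for n in("scene","side"):
    c=dict(np.load(f"/tmp/{n}.npz"));P=pts(c)
    g=(P[...,0]>250)&(P[...,0]<900)&(P[...,1]>-400)&(P[...,1]<620)
    print(n);cl(c,g,"all",7,300)
    cl(c,g,"slice",15,26)
    cl(c,g,"head",125,158)
    k=g&(np.abs(P[...,2])<12);print("counter z",np.median(P[k][:,2]), P[k].min(0),P[k].max(0))
E
```

```text
scene
all [  178     0   454   372 66407] [ 397. -400.    7.] [657. 620. 300.] circ 609 110 512
all [ 240  156   37   80 1937] [428.  60.   7.] [483. 106. 169.] circ 456 87 29
all [283 161  31  31 762] [556. 121.   7.] [621. 181.  56.] circ 589 152 33
all [157 165  18  22  85] [367. 305.   7.] [379. 393.  15.] circ 375 349 44
all [341 202   7  14  84] [596.   8.   7.] [609.  21.  38.] circ 602 14 7
all [359 224   9  16 100] [583. -63.   7.] [595. -49.  39.] circ 588 -57 7
slice [196 110  21   9  75] [540. 483.  15.] [573. 536.  26.] circ 556 510 29
slice [237 111 159 113 652] [604. -74.  15.] [656. 438.  26.] circ 630 182 257
slice [218 123  20   9  80] [552. 408.  15.] [598. 440.  26.] circ 575 430 23
slice [283 176  31  13 129] [556. 121.  15.] [612. 167.  26.] circ 586 149 32
slice [248 220  27  12 101] [430.  61.  15.] [475.  99.  26.] circ 453 84 25
slice [360 230   7   6  28] [584. -62.  15.] [595. -52.  26.] circ 589 -56 6
slice [440 257 108  87 586] [ 648. -400.   15.] [ 656. -188.   26.] circ 651 -294 106
slice [380 303  17  21  84] [ 493. -239.   15.] [ 502. -198.   26.] ci
[... 1681 characters left out ...]
2.  25.  26.] circ 605 19 7
slice [311 284  42  15 312] [432.  83.  15.] [485. 119.  26.] circ 459 94 26
slice [187 291  54  26 439] [559. 140.  15.] [618. 191.  26.] circ 590 159 33
slice [ 99 460  14  20 110] [554. 422.  15.] [560. 442.  26.] circ 558 432 10
slice [ 35 471  11   9  52] [602. 443.  16.] [605. 454.  26.] circ 604 448 5
head [   0  102  297  223 8634] [ 646. -399.  125.] [658. 402. 158.] circ 653 1 400
head [315 121  41  26 794] [ 496. -239.  125.] [ 559. -188.  158.] circ 526 -218 36
head [ 312  179   42   35 1179] [432.  78. 125.] [481. 116. 158.] circ 456 92 25
counter z -1.043687610717742 [ 340.59377791 -399.99882895  -11.94404669] [658.90058604 427.72771136  11.99126245]
```

```bash
python3 - <<'E'
from m import *
for n in("scene","side"):
    c=dict(np.load(f"/tmp/{n}.npz"));P=pts(c);X,Y,Z=P[...,0],P[...,1],P[...,2]
    r=c["color"][...,0].astype(int)-c["color"][...,2]
    g=(X>385)&(X<600)&(Y>-300)&(Y<-160)&(c["z_map"]>0)
    def line(m,nm,ax):
        q=P[m]
        if len(q)<10: print(nm,len(q));return
        vx,vy,x0,y0=cv2.fitLine(q[:,:2].astype(np.float32),cv2.DIST_HUBER,0,.01,.01).ravel()
        print(n,nm,len(q),"ang",np.degrees(np.arctan2(vy,vx)).round(1),"pt",x0.round(1),y0.round(1),q.min(0).round(),q.max(0).round())
    line(g&(Z>45)&(Z<75)&(Y<-240)&((X<490)),"rail",0)
    line(g&(Z>8)&(Z<22)&(r>25)&(Y<-240)&(X<485),"backwall",0)
    line(g&(Z>8)&(Z<33)&(X<420)&(Y>-245)&(r>25),"sideL",1)
    line(g&(Z>8)&(Z<33)&(X>470)&(X<510)&(Y>-245)&(r>25),"sideM",1)
E
```

```text
scene rail 353 ang -4.1 pt 442.9 -261.7 [ 400. -267.   45.] [ 490. -255.   69.]
scene backwall 276 ang -4.5 pt 439.6 -262.5 [ 397. -267.    8.] [ 485. -240.   22.]
scene sideL 320 ang 85.5 pt 401.0 -217.1 [ 398. -245.    8.] [ 409. -181.   32.]
scene sideM 432 ang -89.6 pt 485.5 -211.7 [ 480. -245.    8.] [ 502. -187.   33.]
side rail 251 ang -4.1 pt 446.8 -256.4 [ 402. -263.   45.] [ 489. -250.   68.]
side backwall 307 ang -4.3 pt 446.6 -253.6 [ 400. -260.    8.] [ 483. -240.   22.]
side sideL 159 ang 84.5 pt 404.3 -203.7 [ 400. -245.    8.] [ 410. -176.   30.]
side sideM 166 ang 85.2 pt 485.1 -214.9 [ 482. -245.    8.] [ 499. -180.   31.]
```

Call:
send_rows --series "0 0 0 0 0 -1;0 0 0 0 0 -1;0 0 0 0 0 -1" --fingers 0.34

```text
t: 0.48
eef_pos: [159.3, 604.3, 291.9]
tcp_rot: [-3.141, -0.0, -2.87]
ft_force: [-0.7, -0.3, 0.0]
opening: 0.741
grip_force: 0.0
```

```bash
cat > plan.py <<'E'
from h import *
from scipy.spatial.transform import Rotation as Ro, Slerp
N=env.nose_length
def Rt(L,yaw): # lean deg, yaw deg: push dir = world -y turned by yaw
    s,c=np.sin(np.radians(L)),np.cos(np.radians(L))
    return Ro.from_euler("z",yaw,degrees=True)*Ro.from_matrix(np.array([[0,c,-s],[1,0,0],[0,-s,-c]]).T)
def plan(ways,steps,p=None,R=None):
    """ways: (tip xyz, lean, yaw); tip = fingertip centre; steps: rows for each"""
    s=env.state(); p=s["eef_pos"]; R=Ro.from_euler("xyz",s["tcp_rot"]); rows=[]
    for (tip,L,yaw),n in zip(ways,steps):
        R1=Rt(L,yaw); t0=p+R.apply([0,0,N]); sl=Slerp([0,1],Ro.concatenate([R,R1]))
        for i in range(1,n+1):
            Rn=sl(i/n); pn=t0+(np.array(tip)-t0)*i/n-Rn.apply([0,0,N])
            a=np.r_[R.inv().apply(pn-p)/60,np.degrees((R.inv()*Rn).as_rotvec())/10].round(3)+0.
            p=p+R.apply(a[:3]*60); R=R*Ro.from_rotvec(np.radians(a[3:]*10)); rows.append(a)
    for i in range(0,len(rows),5): print(";".join(" ".join(f"{v:g}" for v in r) for r in rows[i:i+5]))
    print("max",np.abs(rows).max(),"end tip",(p+R.apply([0,0,N])).round(1))
def tip():
    s=env.state();R=Ro.from_euler("xyz",s["tcp_rot"]);z=R.apply([0,0,1]);x=R.apply([1,0,0])
    print("t",round(s["t"],2),"tip",(s["eef_pos"]+z*N).round(1),"lean",np.degrees(np.arccos(-z[2])).round(1),"yaw",np.degrees(np.arctan2(-x[0],x[1])).round(1),"q",s["joints"].round(2),"F",s["ft_force"].round(1))
E
python3 -c "
from plan import *
print(N);tip();plan([((457,220,150),30,-2)],[15])"
```

```text
77.60000000000001
t 0.47 tip [159.3 604.2 214.3] lean 0.0 yaw 105.6 q [ 1.21  0.49  1.56 -0.    1.09 -0.63] F [-0.7 -0.3  0. ]
-0.176 -0.456 0.073 0.187 -0.137 0.698;-0.233 -0.425 0.094 0.187 -0.137 0.699;-0.285 -0.386 0.115 0.187 -0.137 0.698;-0.333 -0.341 0.137 0.187 -0.137 0.699;-0.372 -0.29 0.158 0.186 -0.137 0.698
-0.406 -0.234 0.178 0.187 -0.137 0.699;-0.432 -0.172 0.197 0.187 -0.137 0.698;-0.449 -0.109 0.214 0.187 -0.137 0.699;-0.459 -0.043 0.229 0.187 -0.137 0.698;-0.46 0.024 0.243 0.187 -0.137 0.699
-0.452 0.092 0.254 0.187 -0.137 0.698;-0.436 0.157 0.262 0.187 -0.137 0.699;-0.411 0.221 0.269 0.187 -0.137 0.698;-0.38 0.282 0.272 0.187 -0.137 0.699;-0.341 0.339 0.273 0.186 -0.137 0.698
max 0.699 end tip [457. 220. 150.]
```

Call:
send_rows --series "-0.18 -0.46 0.07 0.19 -0.14 0.7;-0.23 -0.42 0.09 0.19 -0.14 0.7;-0.29 -0.39 0.12 0.19 -0.14 0.7;-0.33 -0.34 0.14 0.19 -0.14 0.7;-0.37 -0.29 0.16 0.19 -0.14 0.7"

```text
t: 1.1
eef_pos: [249.8, 487.5, 268.9]
tcp_rot: [-3.02, 0.165, 2.801]
ft_force: [-0.3, 0.5, 0.2]
opening: 0.343
grip_force: 0.0
```

Call:
send_rows --series "-0.41 -0.23 0.18 0.19 -0.14 0.7;-0.43 -0.17 0.2 0.19 -0.14 0.7;-0.45 -0.11 0.21 0.19 -0.14 0.7;-0.46 -0.04 0.23 0.19 -0.14 0.7;-0.46 0.02 0.24 0.19 -0.14 0.7"

```text
t: 1.72
eef_pos: [349.1, 373.7, 244.3]
tcp_rot: [-3.016, 0.368, 2.189]
ft_force: [0.4, 0.2, 0.3]
opening: 0.339
grip_force: 0.0
```

Call:
send_rows --series "-0.45 0.09 0.25 0.19 -0.14 0.7;-0.44 0.16 0.26 0.19 -0.14 0.7;-0.41 0.22 0.27 0.19 -0.14 0.7;-0.38 0.28 0.27 0.19 -0.14 0.7;-0.34 0.34 0.27 0.19 -0.14 0.7"

```text
t: 2.35
eef_pos: [456.7, 255.8, 219.6]
tcp_rot: [3.137, 0.533, 1.519]
ft_force: [-0.3, 0.2, -0.3]
opening: 0.34
grip_force: 0.0
```

```bash
python3 -c "
from plan import *
tip();plan([((457,175,40),30,-2),((457,165,12),30,-2)],[4,4])
c=env.read_camera('scene');cv2.imwrite('pics/scene1.png',c['color'][...,::-1])
c=env.read_camera('wrist');cv2.imwrite('pics/wrist1.png',c['color'][...,::-1])"
```

```text
t 2.35 tip [455.  216.4 152.8] lean 30.5 yaw -3.0 q [ 0.54  0.55  1.77 -0.48  1.18  0.86] F [-0.3  0.2 -0.3]
0.088 0.014 0.492 -0.006 0.014 -0.021;0.086 0.013 0.493 -0.006 0.014 -0.021;0.085 0.014 0.492 -0.006 0.013 -0.02;0.084 0.013 0.493 -0.006 0.014 -0.021;0.022 0.001 0.122 0 0 0
0.023 0.002 0.122 0 0 0;0.022 0.001 0.122 0 0 0;0.022 0.002 0.122 0 0 0
max 0.493 end tip [457. 165.  12.]
```

View pics/wrist1.png

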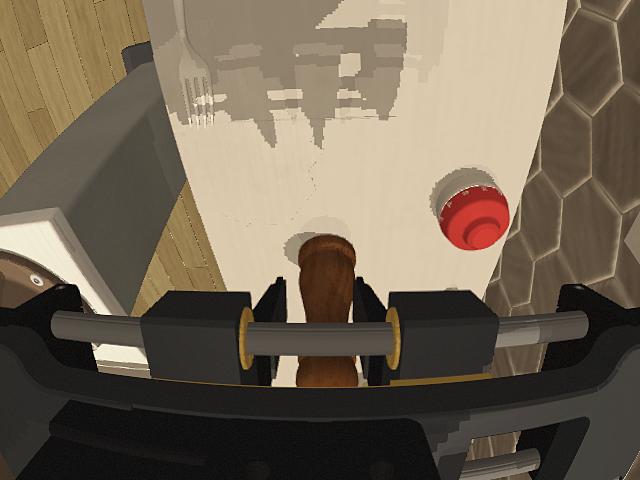

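View pics/scene1.png

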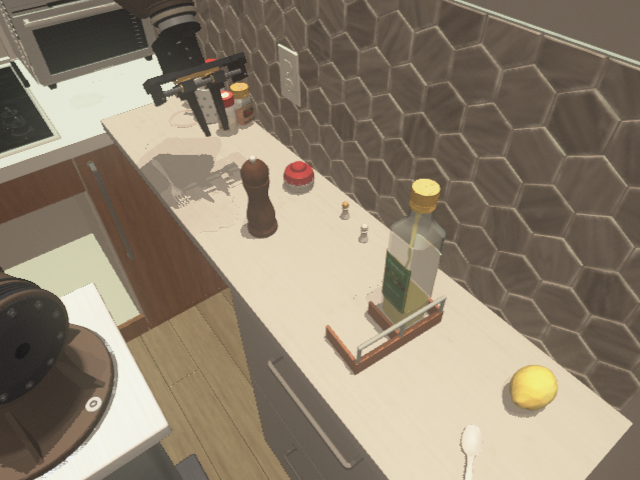

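The wrist view shows the mill's foot at (327,250), lying between the fingers at about x 265 and 370. The timer is clear on the right at (475,220).

```bash
python3 -c "
from plan import *
tip();plan([((457,175,40),30,-2),((457,165,12),30,-2)],[5,5])"
```

```text
t 2.45 tip [455.8 215.4 152.3] lean 30.6 yaw -3.0 q [ 0.54  0.55  1.77 -0.48  1.18  0.86] F [-0.1  0.7 -0.2]
0.072 0.008 0.391 -0.006 0.011 -0.018;0.072 0.008 0.39 -0.007 0.012 -0.017;0.07 0.008 0.391 -0.006 0.011 -0.018;0.07 0.008 0.392 -0.007 0.012 -0.018;0.069 0.007 0.391 -0.006 0.011 -0.017
0.018 0.001 0.097 0 0 0;0.018 0.001 0.098 0 0 0;0.018 0.002 0.097 0 0 0;0.017 0.001 0.098 0 0 0;0.018 0.001 0.097 0 0 0
max 0.392 end tip [457. 165.  12.]
```

Call:
send_rows --series "0.07 0.01 0.39 -0.01 0.01 -0.02;0.07 0.01 0.39 -0.01 0.01 -0.02;0.07 0.01 0.39 -0.01 0.01 -0.02;0.07 0.01 0.39 -0.01 0.01 -0.02;0.07 0.01 0.39 0 0.01 -0.02"

```text
t: 3.08
eef_pos: [457.5, 215.9, 107.7]
tcp_rot: [-3.141, 0.523, 1.546]
ft_force: [1.0, -1.0, 0.2]
opening: 0.335
grip_force: 0.0
```

Call:
send_rows --series "0.02 0 0.1 0 0 0;0.02 0 0.1 0 0 0;0.02 0 0.1 0 0 0;0.02 0 0.08 0 0 0;0 0 0 0 0 0"

```text
t: 3.7
eef_pos: [457.7, 208.4, 86.2]
tcp_rot: [3.142, 0.524, 1.544]
ft_force: [0.3, 0.9, 0.7]
opening: 0.343
grip_force: 0.0
```

```bash
python3 - <<'E'
from plan import *
from m import cl
tip()
for n in("scene","side"):
    c=env.read_camera(n);P=pts(c);g=(P[...,0]>410)&(P[...,0]<510)&(P[...,1]>40)&(P[...,1]<250)
    cl(c,g,n+" head",125,158)
    cl(c,g,n+" low",12,40)
    cl(c,g,n+" fing",5,70)
cv2.imwrite('pics/side2.png',c['color'][...,::-1])
plan([((457,128,12),30,-2)],[5])
E
```

```text
t 3.7 tip [456.6 169.6  19. ] lean 30.0 yaw -1.6 q [ 0.47  0.73  1.92 -0.62  0.87  0.98] F [0.3 0.9 0.7]
scene head [193 124  56  32 841] [410. 199. 125.] [510. 239. 158.] circ 460 212 51
scene head [240 159  29  27 584] [430.  61. 125.] [477. 103. 158.] circ 453 85 24
scene low [222 191  13  13  64] [431. 160.  14.] [440. 190.  39.] circ 435 175 15
scene low [246 211  31  23 320] [429.  60.  12.] [483. 100.  40.] circ 456 87 28
scene fing [234 166  13  31  72] [471. 168.  14.] [476. 210.  70.] circ 473 189 21
scene fing [214 176  21  28 195] [428. 160.  14.] [440. 208.  69.] circ 432 184 24
scene fing [246 202  31  35 808] [428.  59.   5.] [483. 106.  70.] circ 456 87 29
side head [343 187  11  25 168] [431.  83. 125.] [441. 107. 150.] circ 436 94 12
side low [340 292  12   7  62] [433.  97.  12.] [444. 112.  22.] circ 438 105 9
side low [288 302  18  24 196] [473. 162.  12.] [483. 196.  40.] circ 478 179 17
side low [324 306  13  24 117] [433. 166.  12.] [442. 198.  40.] circ 438 182 16
side fing [290 286  10   7  41] [474. 179.  55.] [477. 203.  70.] circ 476 191 12
side fing [340 292  14   8  80] [430.  96.   6.] [444. 112.  22.] circ 437 104 10
side fing [281 299  25  27 349] [473. 162.  12.] [486. 209.  61.] circ 479 185 24
side fing [324 306  15  24 144] [433. 117.   5.] [446. 201.  46.] circ 440 159 42
-0.108 0.006 0.09 0.005 0 0.008;-0.109 0.006 0.09 0.005 0 0.007;-0.108 0.006 0.09 0.004 -0.001 0.008;-0.108 0.007 0.09 0.005 0 0.007;-0.108 0.006 0.091 0.005 0 0.008
max 0.109 end tip [457. 128.  12.]
```

View pics/side2.png

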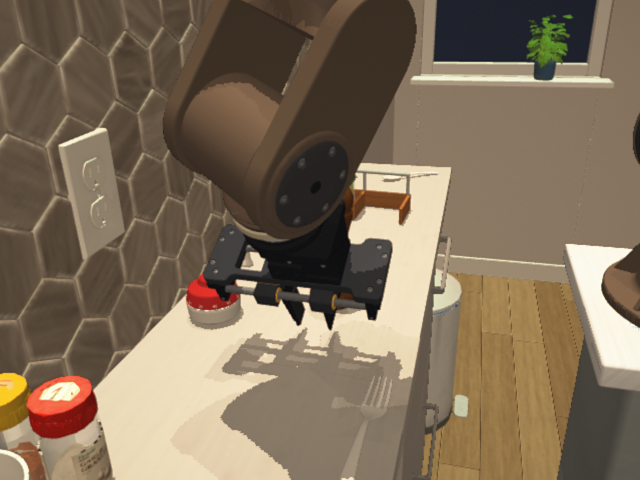

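The hand is lowered behind the mill with its fingers at (295,315) and (325,315). The timer at (213,300) is still untouched.

Call:
send_rows --series "-0.11 0 0.09 0 0 0;-0.11 0 0.09 0 0 0;-0.11 0 0.09 0 0 0;-0.11 0 0.09 0 0 0;-0.11 0 0.09 0 0 0"

```text
t: 4.42
eef_pos: [456.5, 165.7, 79.3]
tcp_rot: [3.141, 0.523, 1.543]
ft_force: [-0.1, -0.3, 0.1]
opening: 0.344
grip_force: 0.0
```

```bash
python3 - <<'E'
from plan import *
tip()
plan([((455.5,118,12),30,-2),((454,70,12),30,-2)],[5,10])
E
```

```text
t 4.42 tip [455.5 126.9  12. ] lean 30.0 yaw -1.6 q [ 0.39  0.72  1.98 -0.69  0.8   1.  ] F [-0.1 -0.3  0.1]
-0.026 0.002 0.015 0.004 0 0.007;-0.025 0.002 0.015 0.005 0 0.008;-0.026 0.002 0.015 0.004 0 0.007;-0.025 0.002 0.015 0.005 -0.001 0.008;-0.026 0.002 0.015 0.004 0 0.007
-0.069 0 0.04 0 0 0;-0.07 0.001 0.04 0 0 0;-0.069 0 0.04 0 0 0;-0.069 0 0.04 0 0 0;-0.069 0 0.04 0 0 0
-0.07 0.001 0.04 0 0 0;-0.069 0 0.04 0 0 0;-0.069 0 0.04 0 0 0;-0.07 0 0.04 0 0 0;-0.069 0.001 0.04 0 0 0
max 0.07 end tip [454.  70.  12.]
```

Call:
send_rows --series "-0.035 0 0.02 0 0 0;-0.035 0 0.02 0 0 0;-0.035 0 0.02 0 0 0;-0.035 0 0.02 0 0 0;-0.035 0 0.02 0 0 0"

```text
t: 5.05
eef_pos: [456.3, 154.2, 79.4]
tcp_rot: [3.141, 0.523, 1.544]
ft_force: [1.1, 1.1, 0.4]
opening: 0.342
grip_force: 0.8
```

Call:
send_rows --series "-0.052 0 0.03 0 0 0;-0.06 0 0.035 0 0 0;-0.069 0 0.04 0 0 0;-0.069 0 0.04 0 0 0;-0.069 0 0.04 0 0 0"

```text
t: 5.68
eef_pos: [455.6, 131.8, 79.4]
tcp_rot: [3.141, 0.523, 1.543]
ft_force: [0.5, 1.3, 0.5]
opening: 0.343
grip_force: 0.8
```

```bash
cat > mill.py <<'E'
from plan import *
from m import cl
def mill(lo=-260,hi=150):
    tip()
    for n in("scene",):
        c=env.read_camera(n);P=pts(c);g=(P[...,0]>405)&(P[...,0]<490)&(P[...,1]>lo)&(P[...,1]<hi)
        r=c["color"][...,0].astype(int)-c["color"][...,2]
        cl(c,g&(r>8),n+" head",128,158); cl(c,g&(r>8),n+" low",10,40)
    return c
E
python3 -c "
from mill import *
c=mill()
cv2.imwrite('pics/scene3.png',c['color'][60:300,120:440,::-1])"
```

```text
t 5.67 tip [454.5  93.   12.2] lean 30.0 yaw -1.6 q [ 0.33  0.71  2.02 -0.74  0.76  1.  ] F [0.5 1.3 0.5]
scene head [210 144  40  30 611] [405. 130. 128.] [472. 150. 157.] circ 439 142 34
scene head [246 167  29  27 582] [425.  33. 128.] [474.  77. 158.] circ 449 57 25
scene low [239 210  44  34 450] [424.  31.  10.] [480. 119.  40.] circ 445 76 46
scene low [368 301  25  29 254] [ 480. -242.   10.] [ 490. -186.   31.] circ 485 -214 28
scene low [327 325  14  16  26] [ 405. -215.   26.] [ 409. -181.   30.] circ 406 -198 17
scene low [360 329  39  33 168] [ 406. -260.   11.] [ 487. -243.   39.] circ 446 -255 41
```

View pics/scene3.png

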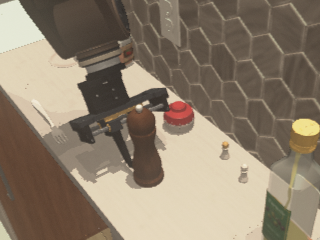

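The crop shows the mill upright and cradled by the fingers at about (148,180), with the timer and shakers unmoved. q4 is getting close to its -1.13 limit, so I'll fit the kinematics and choose the lean and yaw for the rest of the push.

```bash
cat > kin.py <<'E'
import numpy as np
from scipy.optimize import least_squares
from scipy.spatial.transform import Rotation as Ro
from plan import Rt
N=77.6
D=[([1.2074,.4916,1.5595,0,1.0917,-.1056],(159.3,604.2,214.1),0,75.2),([.54,.55,1.77,-.48,1.18,.86],(455.8,215.4,152.3),30.6,-3),
([.47,.73,1.92,-.62,.87,.98],(456.6,169.6,19),30,-1.6),([.39,.72,1.98,-.69,.8,1.],(455.5,126.9,12),30,-1.6),([.33,.71,2.02,-.74,.76,1.],(454.5,93,12.2),30,-1.6)]
def fk(q,p):
    a1,h,a2,a3,d4,w=p
    R1=Ro.from_euler("z",q[0]);R2=R1*Ro.from_euler("y",q[1]);R3=R2*Ro.from_euler("y",q[2])
    W=R1.apply([a1,0,h])+R2.apply([0,0,a2])+R3.apply([a3,0,d4])
    R=R3*Ro.from_euler("z",q[3])*Ro.from_euler("y",q[4])*Ro.from_euler("z",q[5])
    return W+R.apply([0,0,w+N]),R
f=least_squares(lambda p:np.concatenate([fk(q,p)[0]-t for q,t,_,_ in D])/3,[50,400,400,0,400,200],loss="soft_l1")
# prior-free fit; tool z from FK
P=f.x
lo=np.array([-3.1,-.84,.05,-1.13,.06,-2.69]);hi=np.array([3.1,2.19,2.79,4.28,2.93,2.69])
R0=fk(D[0][0],P)[1]; OFF=(R0.inv()*Ro.from_euler("xyz",[np.pi,0,2.8838])).as_rotvec()
def ik(tip,L,yaw,q0=(-.3,.7,2.,-.9,.8,1.)):
    T=Rt(L,yaw)
    def r(q):
        t,R=fk(q,P);return np.r_[(t-tip)/100,(T.inv()*R*Ro.from_rotvec(OFF)).as_rotvec()]
    s=least_squares(r,q0);return s.x,np.abs(s.fun).max()
E
python3 - <<'E'
from kin import *
print(P.round(1),np.abs(f.fun*3).max().round(1),OFF.round(3))
for t,L,y in [((454.5,93,12.2),30,-1.6)]: print(ik(t,L,y,(.3,.7,2,-.7,.7,1)))
for y in (0,-60,-120,-183):
  for L in(20,25,30):
    for yaw in(-12,-4,4):
      q,e=ik((454.5-.028*(93-y),y,12),L,yaw);print(y,L,yaw,q.round(2),round(e,3),"OK" if((q>lo)&(q<hi)).all() else "--")
E
```

```text
[  6.5  63.2 551.5  39.5 374.7  47.6] 61.4 [-1.000e-03 -1.000e-03  1.571e+00]
(array([ 0.32845969,  0.71485656,  2.01388355, -0.74422817,  0.76281692,
        0.99388039]), np.float64(2.059437065327074e-12))
0 20 -12 [ 0.09  0.68  2.06 -0.62  0.6   0.85] 0.0 OK
0 20 -4 [ 0.09  0.68  2.08 -0.7   0.55  0.79] 0.0 OK
0 20 4 [ 0.09  0.68  2.09 -0.77  0.51  0.73] 0.0 OK
0 25 -12 [ 0.11  0.69  2.06 -0.71  0.67  0.94] 0.0 OK
0 25 -4 [ 0.12  0.69  2.07 -0.8   0.62  0.9 ] 0.0 OK
0 25 4 [ 0.12  0.69  2.09 -0.89  0.57  0.86] 0.0 OK
0 30 -12 [ 0.13  0.71  2.05 -0.77  0.74  1.01] 0.0 OK
0 30 -4 [ 0.14  0.7   2.07 -0.88  0.69  0.98] 0.0 OK
0 30 4 [ 0.14  0.7   2.09 -0.99  0.64  0.96] 0.0 OK
-60 20 -12 [-0.04  0.68  2.07 -0.69  0.56  0.79] 0.0 OK
-60 20 -4 [-0.04  0.68  2.09 -0.76  0.52  0.73] 0.0 OK
-60 20 4 [-0.04  0.67  2.1  -0.85  0.47  0.67] 0.0 OK
-60 25 -12 [-0.02  0.69  2.07 -0.79  0.63  0.89] 0.0 OK
-60 25 -4 [-0.02  0.69  2.09 -0.88  0.58  0.85] 0.0 OK
-60 25 4 [-0.02  0.68  2.11 -0.99  0.53  0.82] 0.0 OK
-60 30 -12 [ 0.    0.7   2.06 -0.87  0.7   0.98] 0.0 OK
-60 30 -4 [ 0.01  0.7   2.09 
[... 387 characters left out ...]
1  -1.06  0.49  0.76] 0.0 OK
-120 30 -12 [-0.13  0.7   2.06 -0.95  0.66  0.93] 0.0 OK
-120 30 -4 [-0.13  0.7   2.08 -1.06  0.61  0.91] 0.0 OK
-120 30 4 [-0.13  0.7   2.1  -1.19  0.56  0.9 ] 0.0 --
-183 20 -12 [-0.3   0.69  2.02 -0.76  0.52  0.59] 0.0 OK
-183 20 -4 [-0.3   0.69  2.04 -0.83  0.47  0.52] 0.0 OK
-183 20 4 [-0.31  0.69  2.05 -0.9   0.42  0.46] 0.0 OK
-183 25 -12 [-0.28  0.7   2.03 -0.9   0.57  0.73] 0.0 OK
-183 25 -4 [-0.28  0.7   2.05 -0.99  0.52  0.69] 0.0 OK
-183 25 4 [-0.29  0.69  2.07 -1.1   0.46  0.66] 0.0 OK
-183 30 -12 [-0.26  0.71  2.03 -1.01  0.63  0.85] 0.0 OK
-183 30 -4 [-0.26  0.71  2.05 -1.12  0.58  0.83] 0.0 OK
-183 30 4 [-0.27  0.7   2.08 -1.25  0.52  0.83] 0.0 --
```

```bash
python3 -c "
from mill import *
tip();plan([((450.5,-60,12),27,-2)],[20])"
```

```text
t 5.72 tip [454.5  92.6  12.2] lean 30.0 yaw -1.6 q [ 0.33  0.71  2.02 -0.74  0.76  1.  ] F [-0.2  0.9  0.6]
-0.113 0 0.064 0.001 0.015 0.002;-0.114 0.001 0.063 0.001 0.015 0.002;-0.114 0 0.063 0.001 0.015 0.002;-0.114 0.001 0.063 0.001 0.015 0.001;-0.114 0.001 0.063 0.001 0.015 0.002
-0.114 0 0.062 0.001 0.015 0.002;-0.115 0.001 0.062 0.001 0.015 0.002;-0.114 0.001 0.062 0.001 0.015 0.002;-0.115 0.001 0.061 0.001 0.015 0.002;-0.115 0 0.061 0.001 0.015 0.002
-0.115 0.001 0.061 0.001 0.015 0.002;-0.115 0.001 0.061 0.001 0.015 0.001;-0.115 0.001 0.06 0.001 0.015 0.002;-0.116 0.001 0.06 0.001 0.015 0.002;-0.116 0.001 0.06 0.001 0.015 0.002
-0.116 0.001 0.059 0.001 0.015 0.002;-0.116 0.002 0.059 0.001 0.016 0.002;-0.116 0.001 0.059 0.001 0.015 0.002;-0.116 0.001 0.058 0.001 0.015 0.002;-0.117 0.002 0.058 0.001 0.015 0.001
max 0.117 end tip [450.5 -60.   12. ]
```

Call:
send_rows --series "-0.057 0 0.032 0 0.015 0;-0.085 0 0.047 0 0.015 0;-0.114 0 0.063 0 0.015 0;-0.114 0 0.063 0 0.015 0;-0.114 0 0.063 0 0.015 0"

```text
t: 6.35
eef_pos: [454.7, 98.4, 79.8]
tcp_rot: [3.141, 0.51, 1.543]
ft_force: [-0.2, 2.7, 1.5]
opening: 0.34
grip_force: 1.0
```

Call:
send_rows --series "-0.114 0 0.062 0 0.015 0;-0.114 0 0.062 0 0.015 0;-0.114 0 0.062 0 0.015 0;-0.085 0 0.046 0 0.015 0;-0.057 0 0.031 0 0.015 0"

```text
t: 6.98
eef_pos: [453.8, 65.6, 80.1]
tcp_rot: [3.141, 0.497, 1.543]
ft_force: [0.4, 4.2, 3.7]
opening: 0.34
grip_force: 1.8
```

```bash
python3 -c "
from mill import *
mill(hi=60);plan([((449.5,-90,12),27,-2)],[15])"
```

```text
t 6.97 tip [452.8  28.6  11.9] lean 28.5 yaw -1.6 q [ 0.2   0.69  2.09 -0.85  0.67  0.98] F [0.4 4.2 3.7]
scene head [265 187  31  28 648] [423. -30. 128.] [471.  14. 158.] circ 447 -6 25
scene low [257 231  45  34 480] [421. -33.  10.] [477.  54.  40.] circ 444 11 45
scene low [368 301  25  28 257] [ 480. -242.   10.] [ 489. -187.   32.] circ 483 -214 28
scene low [327 325  14  16  28] [ 405. -214.   25.] [ 409. -182.   30.] circ 407 -198 16
scene low [360 329  39  34 171] [ 405. -260.   12.] [ 486. -245.   39.] circ 446 -256 40
-0.118 0 0.063 0.001 0.01 0.002;-0.118 0.001 0.062 0.002 0.01 0.003;-0.118 0 0.062 0.001 0.01 0.002;-0.118 0 0.062 0.002 0.01 0.003;-0.119 0.001 0.062 0.001 0.009 0.002
-0.118 0 0.062 0.001 0.01 0.003;-0.119 0.001 0.061 0.002 0.01 0.002;-0.118 0.001 0.061 0.001 0.01 0.003;-0.119 0.001 0.061 0.002 0.01 0.002;-0.119 0 0.061 0.001 0.01 0.003
-0.119 0.001 0.061 0.001 0.01 0.002;-0.119 0.001 0.06 0.002 0.01 0.003;-0.119 0.001 0.06 0.001 0.009 0.002;-0.119 0.001 0.06 0.002 0.01 0.003;-0.12 0.002 0.06 0.001 0.01 0.002
max 0.12 end tip [449.5 -90.   12. ]
```

```bash
python3 -c "
from mill import *
tip();c=env.read_camera('side');tip();c=env.read_camera('scene');tip();print(env.state()['grip_force'],env.state()['moment'])
cv2.imwrite('pics/scene4.png',cv2.resize(c['color'][100:300,180:440,::-1],None,fx=2.5,fy=2.5))"
```

```text
t 7.03 tip [452.8  28.3  11.9] lean 28.5 yaw -1.6 q [ 0.2   0.69  2.09 -0.85  0.67  0.98] F [-0.5  2.3  1.3]
t 7.08 tip [452.8  28.5  11.9] lean 28.5 yaw -1.6 q [ 0.2   0.69  2.09 -0.85  0.67  0.98] F [0.2 1.  0.3]
t 7.12 tip [452.8  28.7  11.8] lean 28.5 yaw -1.6 q [ 0.2   0.69  2.09 -0.85  0.67  0.98] F [0.4 0.7 0.2]
0.46884635696187615 [ 0.15965072 -0.01996955  0.01486281]
```

View pics/scene4.png

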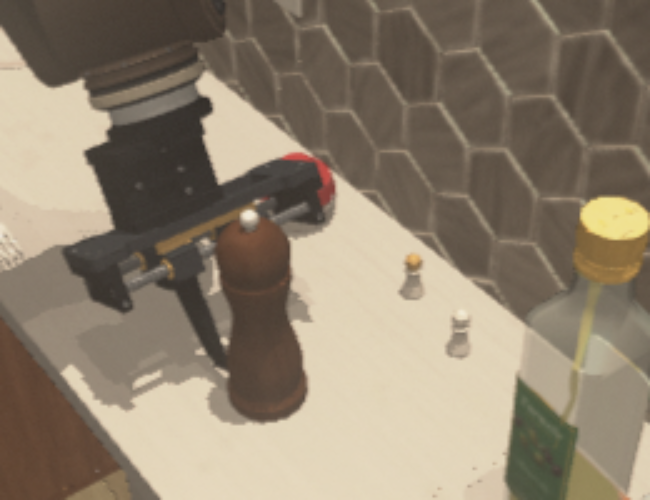

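The mill is upright with the fingers on its lower body, and it is well clear of the shakers. Contact force fell to under 1 N at rest.

Call:
send_rows --series "-0.05 0 0.026 0 0.01 0;-0.08 0 0.042 0 0.01 0;-0.1 0 0.053 0 0.01 0;-0.1 0 0.053 0 0.01 0;-0.1 0 0.053 0 0.01 0"

```text
t: 7.75
eef_pos: [453.0, 36.2, 80.3]
tcp_rot: [3.141, 0.488, 1.543]
ft_force: [-0.1, 3.3, 3.1]
opening: 0.338
grip_force: 1.7
```

Call:
send_rows --series "-0.1 0 0.053 0 0.01 0;-0.1 0 0.053 0 0.01 0;-0.1 0 0.053 0 0.01 0;-0.1 0 0.053 0 0.01 0;-0.1 0 0.053 0 0.01 0"

```text
t: 8.38
eef_pos: [452.1, 2.4, 80.2]
tcp_rot: [3.141, 0.48, 1.543]
ft_force: [0.2, 5.3, 4.8]
opening: 0.342
grip_force: 2.7
```

Call:
send_rows --series "-0.1 0 0.053 0 0.01 0;-0.1 0 0.053 0 0.01 0;-0.1 0 0.053 0 0.01 0;-0.1 0 0.053 0 0.01 0;-0.1 0 0.053 0 0.01 0"

```text
t: 9.0
eef_pos: [451.2, -31.5, 79.9]
tcp_rot: [3.141, 0.471, 1.544]
ft_force: [-0.5, 6.0, 6.9]
opening: 0.338
grip_force: 3.8
```

```bash
python3 -c "
from mill import *
mill(hi=-20);plan([((450,-130,12),27,-2)],[10])"
```

```text
t 9.0 tip [450.3 -66.7  10.8] lean 27.0 yaw -1.6 q [-0.02  0.67  2.15 -1.01  0.56  0.94] F [-0.5  6.   6.9]
scene head [263 194  38  32 494] [405. -38. 128.] [468. -20. 156.] circ 436 -27 32
scene head [298 219  33  30 750] [ 421. -125.  128.] [468. -80. 158.] circ 445 -101 25
scene low [285 262  49  38 523] [ 420. -127.   10.] [476. -43.  40.] circ 442 -84 45
scene low [368 301  25  29 259] [ 480. -243.   10.] [ 489. -187.   31.] circ 485 -215 28
scene low [360 330  39  34 167] [ 405. -260.   11.] [ 486. -242.   39.] circ 445 -256 40
-0.094 0.003 0.046 0.002 0 0.004;-0.094 0.003 0.045 0.002 0 0.004;-0.094 0.003 0.046 0.002 0 0.003;-0.094 0.004 0.045 0.003 0 0.004;-0.095 0.003 0.046 0.002 -0.001 0.004
-0.094 0.003 0.046 0.002 0 0.004;-0.094 0.004 0.045 0.002 0 0.003;-0.094 0.003 0.046 0.002 0 0.004;-0.094 0.004 0.045 0.002 0 0.004;-0.094 0.004 0.046 0.002 0 0.004
max 0.095 end tip [ 450. -130.   12.]
```

The finger force is growing because the tip has drifted down about 1 mm and drags on the mill. I'll back off a little, rise 2 mm, and carry on along a level path.

Call:
send_rows --series "0.06 0 -0.04 0 0 0;0 0 -0.04 0 0 0;0 0 0 0 0 0"

```text
t: 9.43
eef_pos: [451.3, -25.6, 82.5]
tcp_rot: [3.141, 0.471, 1.544]
ft_force: [-0.3, 0.1, 0.3]
opening: 0.335
grip_force: 0.0
```

```bash
python3 -c "
from mill import *
mill(hi=-60);plan([((450.5,-135,13.5),27,-2)],[15])"
```

```text
t 9.43 tip [450.4 -60.8  13.4] lean 27.0 yaw -1.5 q [-0.01  0.66  2.15 -0.99  0.57  0.94] F [-0.3  0.1  0.3]
scene head [298 219  33  31 749] [ 421. -126.  128.] [470. -80. 158.] circ 445 -101 25
scene low [292 266   7  13  55] [426. -71.  15.] [433. -60.  40.] circ 429 -65 6
scene low [300 279  34  22 406] [ 419. -128.   10.] [474. -79.  40.] circ 447 -101 29
scene low [368 301  25  28 259] [ 481. -242.   10.] [ 490. -187.   31.] circ 485 -214 28
scene low [327 325  14  16  26] [ 405. -214.   26.] [ 408. -181.   30.] circ 407 -198 16
scene low [360 329  39  33 165] [ 406. -260.   11.] [ 485. -243.   37.] circ 446 -255 40
-0.073 0.003 0.037 0.001 0 0.003;-0.074 0.002 0.037 0.002 0 0.002;-0.073 0.003 0.038 0.001 0 0.003;-0.074 0.003 0.037 0.002 0 0.003;-0.073 0.003 0.037 0.001 0 0.003
-0.074 0.003 0.037 0.002 0 0.002;-0.073 0.003 0.037 0.001 0 0.003;-0.074 0.003 0.038 0.002 0 0.003;-0.073 0.003 0.037 0.001 0 0.002;-0.074 0.003 0.037 0.002 0 0.003
-0.073 0.003 0.037 0.001 0 0.003;-0.074 0.003 0.037 0.001 0 0.003;-0.073 0.003 0.038 0.002 0 0.002;-0.074 0.004 0.037 0.001 0 0.003;-0.073 0.003 0.037 0.002 0 0.003
max 0.074 end tip [ 450.5 -135.    13.5]
```

Call:
send_rows --series "-0.06 0.002 0.03 0 0 0;-0.08 0.003 0.04 0 0 0;-0.1 0.003 0.05 0 0 0;-0.1 0.003 0.05 0 0 0;-0.1 0.003 0.05 0 0 0"

```text
t: 10.1
eef_pos: [451.3, -55.8, 82.6]
tcp_rot: [3.141, 0.471, 1.543]
ft_force: [-0.1, 1.7, -0.0]
opening: 0.34
grip_force: 0.7
```

Call:
send_rows --series "-0.1 0.003 0.05 0 0 0;-0.1 0.003 0.05 0 0 0;-0.1 0.003 0.05 0 0 0;-0.1 0.003 0.05 0 0 0;-0.1 0.003 0.05 0 0 0"

```text
t: 10.72
eef_pos: [451.3, -89.3, 82.9]
tcp_rot: [3.141, 0.471, 1.543]
ft_force: [0.3, 1.3, 0.8]
opening: 0.339
grip_force: 0.6
```

```bash
python3 -c "
from mill import *
c=mill(hi=-100);plan([((450,-160,14),27,-2)],[10])
cv2.imwrite('pics/scene5.png',cv2.resize(c['color'][180:400,250:500,::-1],None,fx=2.5,fy=2.5))"
```

```text
t 10.72 tip [ 450.4 -124.5   13.8] lean 27.0 yaw -1.6 q [-0.15  0.66  2.16 -1.1   0.53  0.9 ] F [0.3 1.3 0.8]
scene head [322 241  35  33 838] [ 421. -185.  128.] [ 469. -139.  158.] circ 445 -160 25
scene low [306 284  50  40 538] [ 420. -186.   10.] [ 474. -103.   40.] circ 443 -143 44
scene low [368 301  25  29 254] [ 481. -243.   10.] [ 489. -186.   31.] circ 485 -215 28
scene low [327 325  17  20  29] [ 405. -222.   26.] [ 409. -181.   31.] circ 407 -202 21
scene low [360 329  39  34 166] [ 406. -260.   10.] [ 485. -243.   32.] circ 446 -255 40
-0.052 0.001 0.026 0.002 0 0.004;-0.052 0.002 0.026 0.002 0 0.003;-0.052 0.001 0.026 0.002 0 0.004;-0.052 0.002 0.027 0.002 0 0.004;-0.052 0.001 0.026 0.002 0 0.004
-0.053 0.002 0.026 0.002 0 0.003;-0.052 0.001 0.026 0.002 0 0.004;-0.052 0.002 0.026 0.002 0.001 0.004;-0.052 0.002 0.026 0.002 0 0.003;-0.052 0.002 0.026 0.002 0 0.004
max 0.053 end tip [ 450. -160.   14.]
```

View pics/scene5.png

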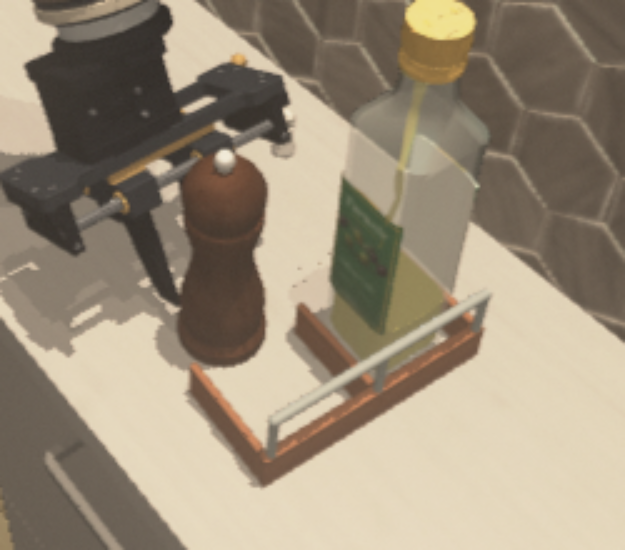

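The mill is upright and about to enter the bay, with its foot at (222,345) between the walls at (195,370) and (300,310). q4 is at -1.10, so I'll reduce the lean, and I'll check the hand-to-bottle clearance from depth first.

```bash
python3 - <<'E'
from plan import *
tip()
for n in("scene","side"):
    c=env.read_camera(n);P=pts(c);X,Y,Z=P[...,0],P[...,1],P[...,2]
    b=(X>480)&(X<565)&(Y>-275)&(Y<-175)
    h=(X>485)&(X<570)&(Y>-150)&(Y<0)
    for z in range(50,190,20):
        k=(Z>z)&(Z<z+20); o=[]
        for m in(b&k,h&k):
            o.append((int(m.sum()),np.percentile(Y[m],[2,98]).round() if m.sum()>5 else None,np.percentile(X[m],[2,98]).round() if m.sum()>5 else None))
        print(n,z,"bottle",o[0],"hand",o[1])
from kin import ik
for L in (23,25,27): print(L,ik((450.4,-124.5,13.8),L,-1.6)[0].round(2),ik((448,-185,14),L,-1.6)[0].round(2))
E
```

```text
t 10.78 tip [ 450.4 -125.    13.8] lean 27.0 yaw -1.6 q [-0.15  0.66  2.16 -1.1   0.53  0.9 ] F [ 0.8  0.3 -0.1]
scene 50 bottle (652, array([-271., -204.]), array([482., 560.])) hand (3, None, None)
scene 70 bottle (419, array([-255., -201.]), array([494., 545.])) hand (57, array([-99., -64.]), array([519., 526.]))
scene 90 bottle (445, array([-255., -202.]), array([494., 545.])) hand (325, array([-121.,  -45.]), array([490., 536.]))
scene 110 bottle (478, array([-255., -202.]), array([495., 545.])) hand (487, array([-115.,  -55.]), array([486., 539.]))
scene 130 bottle (513, array([-256., -201.]), array([494., 547.])) hand (126, array([-107.,  -93.]), array([487., 537.]))
scene 150 bottle (533, array([-255., -201.]), array([495., 543.])) hand (0, None, None)
scene 170 bottle (558, array([-255., -202.]), array([495., 543.])) hand (5, None, None)
side 50 bottle (41, array([-197., -191.]), array([521., 546.])) hand (6, array([-60., -59.]), array([529., 533.]))
side 70 bottle (79, array([-197., -190.]), array([516., 544.])) hand (271, array([-79., -48.]), array([486., 535.]))
side 90 bottle (74, array([-200., -190.]), array([513., 553.])) hand (511, array([-107.,  -41.]), array([486., 541.]))
side 110 bottle (183, array([-202., -192.]), array([527., 557.])) hand (614, array([-93., -51.]), array([487., 542.]))
side 130 bottle (140, array([-203., -193.]), array([532., 557.])) hand (116, array([-103.,  -88.]), array([490., 541.]))
side 150 bottle (99, array([-201., -193.]), array([541., 556.])) hand (3, None, None)
side 170 bottle (80, array([-203., -193.]), array([542., 557.])) hand (16, array([-33.,  -5.]), array([485., 490.]))
23 [-0.17  0.68  2.07 -0.92  0.51  0.7 ] [-0.29  0.69  2.04 -0.95  0.48  0.6 ]
25 [-0.16  0.69  2.08 -0.97  0.53  0.76] [-0.29  0.69  2.05 -1.01  0.5   0.67]
27 [-0.15  0.69  2.08 -1.02  0.56  0.81] [-0.28  0.7   2.05 -1.07  0.53  0.73]
```

```bash
python3 -c "
from plan import *
plan([((449.2,-165,14),24.5,-1.6)],[10])"
```

```text
-0.066 0 0.03 0 0.025 0;-0.066 0 0.031 0 0.025 0;-0.067 0 0.029 0 0.025 0;-0.066 0 0.03 0.001 0.025 0;-0.067 0 0.029 0 0.025 0
-0.066 0 0.03 0 0.025 0;-0.067 0 0.028 0 0.025 0;-0.067 0 0.029 0 0.025 0;-0.067 0 0.028 0 0.025 0;-0.068 -0.001 0.028 0.001 0.025 0
max 0.068 end tip [ 449.2 -165.    14. ]
```

Call:
send_rows --series "-0.066 0 0.03 0 0.025 0;-0.066 0 0.03 0 0.025 0;-0.067 0 0.029 0 0.025 0;-0.066 0 0.03 0 0.025 0;-0.067 0 0.029 0 0.025 0"

```text
t: 11.5
eef_pos: [450.7, -110.9, 83.9]
tcp_rot: [3.141, 0.449, 1.543]
ft_force: [0.3, 1.9, 0.1]
opening: 0.339
grip_force: 0.7
```

Call:
send_rows --series "-0.066 0 0.029 0 0.025 0;-0.067 0 0.028 0 0.025 0;-0.067 0 0.029 0 0.025 0;-0.067 0 0.028 0 0.025 0;-0.068 0 0.028 0 0.025 0"

```text
t: 12.12
eef_pos: [450.2, -132.7, 84.7]
tcp_rot: [3.141, 0.427, 1.544]
ft_force: [0.7, 2.0, 0.5]
opening: 0.337
grip_force: 0.8
```

```bash
python3 -c "
from mill import *
mill(hi=-130);plan([((448.6,-184.5,14),24.5,-1.6)],[5])"
```

```text
t 12.12 tip [ 449.3 -164.8   14.1] lean 24.5 yaw -1.6 q [-0.26  0.65  2.15 -1.09  0.47  0.79] F [0.7 2.  0.5]
scene head [318 237  30  23 135] [ 424. -140.  129.] [ 482. -130.  148.] circ 453 -136 29
scene head [304 248  16  14  73] [ 405. -137.  131.] [ 430. -130.  146.] circ 417 -133 12
scene head [339 257  36  35 909] [ 420. -224.  128.] [ 468. -178.  158.] circ 444 -199 25
scene low [320 298  52  44 566] [ 419. -226.   10.] [ 472. -141.   40.] circ 441 -183 45
scene low [369 301  24  29 237] [ 480. -242.   10.] [ 489. -188.   31.] circ 486 -215 27
scene low [360 329  39  33 160] [ 407. -260.   12.] [ 486. -243.   31.] circ 446 -256 39
-0.058 -0.001 0.027 0.001 0 0;-0.058 0 0.027 0 -0.001 0.001;-0.059 -0.001 0.027 0.001 0 0;-0.058 0 0.027 0 -0.001 0;-0.058 -0.001 0.028 0.001 0 0.001
max 0.059 end tip [ 448.6 -184.5   14. ]
```

Call:
send_rows --series "-0.05 0 0.022 0 0.015 0;-0.058 0 0.026 0 0.015 0;-0.058 0 0.026 0 0.015 0;-0.058 0 0.026 0 0.015 0;-0.05 0 0.022 0 0 0"

```text
t: 12.8
eef_pos: [449.7, -150.7, 84.8]
tcp_rot: [3.141, 0.417, 1.543]
ft_force: [-0.2, 3.0, 2.1]
opening: 0.339
grip_force: 1.5
```

```bash
python3 -c "
from mill import *
c=mill(hi=-150)
cv2.imwrite('pics/scene6.png',cv2.resize(c['color'][180:400,250:500,::-1],None,fx=2.5,fy=2.5))"
```

```text
t 12.8 tip [ 448.9 -182.1   13.9] lean 23.9 yaw -1.6 q [-0.3   0.65  2.15 -1.09  0.46  0.74] F [-0.2  3.   2.1]
scene head [333 248  15   9  31] [ 440. -156.  133.] [ 464. -150.  147.] circ 452 -154 12
scene head [313 261  15   9  39] [ 405. -157.  131.] [ 426. -150.  142.] circ 416 -154 11
scene head [346 265  37  35 938] [ 420. -241.  128.] [ 465. -193.  158.] circ 444 -216 25
scene low [327 307  53  42 410] [ 418. -242.   10.] [ 470. -160.   40.] circ 442 -199 43
scene low [376 307  17  23 150] [ 464. -242.   10.] [ 489. -203.   39.] circ 480 -222 21
scene low [327 325  14  16  28] [ 405. -214.   26.] [ 409. -182.   30.] circ 407 -198 16
scene low [360 329  39  34 170] [ 405. -260.   10.] [ 486. -242.   39.] circ 446 -256 40
scene low [364 341  13   9  27] [ 433. -243.   10.] [ 455. -239.   15.] circ 444 -240 11
```

View pics/scene6.png

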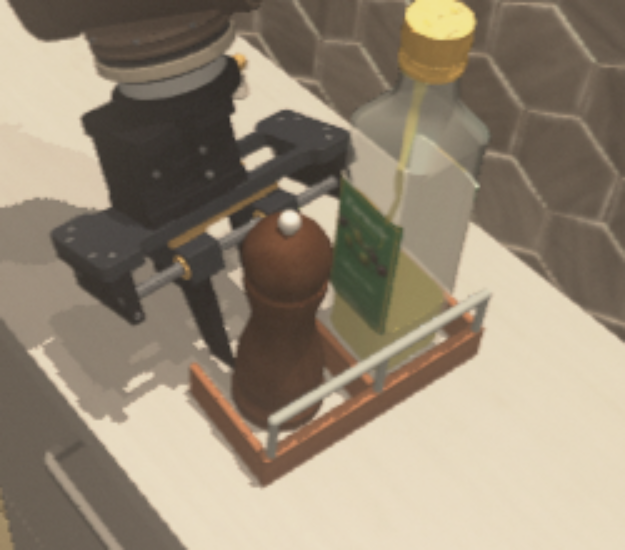

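The mill stands in the bay, about 8 mm short of the wall, with the bottle clear. One more gentle 5 mm will do it.

Call:
send_rows --series "-0.03 0 0.013 0 0 0;-0.03 0 0.013 0 0 0;-0.02 0 0.009 0 0 0;0 0 0 0 0 0"

```text
t: 13.35
eef_pos: [449.5, -155.7, 84.8]
tcp_rot: [3.141, 0.417, 1.543]
ft_force: [-0.0, 2.8, 2.5]
opening: 0.343
grip_force: 1.1
```

```bash
python3 -c "
from mill import *
c=mill(hi=-150)
c=env.read_camera('side');P=pts(c);cl(c,(P[...,0]>405)&(P[...,0]<490)&(P[...,1]>-260)&(P[...,1]<-160),'side head',125,158)"
```

```text
t 13.35 tip [ 448.7 -187.2   13.9] lean 23.9 yaw -1.6 q [-0.31  0.65  2.15 -1.09  0.45  0.74] F [-0.   2.8  2.5]
scene head [313 240  38  31 257] [ 405. -162.  129.] [ 472. -150.  155.] circ 438 -154 33
scene head [349 267  37  36 950] [ 419. -245.  128.] [ 465. -198.  158.] circ 443 -221 25
scene low [329 309  40  41 325] [ 418. -243.   10.] [ 435. -166.   40.] circ 429 -204 39
scene low [378 309  15  25 126] [ 453. -245.   10.] [ 490. -206.   40.] circ 471 -225 27
scene low [327 325  14  16  28] [ 405. -215.   26.] [ 409. -182.   31.] circ 407 -199 17
scene low [360 329  39  34 263] [ 406. -260.   10.] [ 485. -239.   31.] circ 446 -256 40
```

Call:
send_rows --series "0.05 0 -0.022 0 0 0;0.1 0 -0.045 0 0 0;0.2 0 -0.09 0 0 0;0.4 0 -0.2 0 0 0;0.4 0 -0.3 0 0 0"

```text
t: 14.08
eef_pos: [451.4, -75.2, 92.7]
tcp_rot: [-3.141, 0.417, 1.544]
ft_force: [0.5, 0.1, 0.1]
opening: 0.342
grip_force: 0.0
```

Call:
send_rows --series "0.3 0 -0.6 0 0 0;0.3 0 -0.7 0 0 0;0.2 0 -0.6 0 0 0;0 0 0 0 0 0;0 0 0 0 0 0"

```text
t: 14.7
eef_pos: [453.7, 13.4, 177.1]
tcp_rot: [-3.141, 0.417, 1.544]
ft_force: [0.4, -0.9, -0.4]
opening: 0.34
grip_force: 0.0
```

```bash
python3 - <<'E'
from mill import *
c=mill(hi=-150)
P=pts(c);X,Y=P[...,0],P[...,1]
cl(c,(X>540)&(X<630)&(Y>-80)&(Y<190),"others",7,60)
cl(c,(X>485)&(X<560)&(Y>-275)&(Y<-180),"bottle",125,158)
cv2.imwrite('pics/scene7.png',c['color'][...,::-1])
E
```

```text
t 14.7 tip [452.9 -18.  106.2] lean 23.9 yaw -1.5 q [ 0.06  0.47  2.08 -0.64  0.74  0.6 ] F [ 0.4 -0.9 -0.4]
scene head [349 267  37  35 952] [ 419. -245.  128.] [ 466. -197.  158.] circ 444 -221 25
scene low [378 309  15  20 115] [ 481. -242.   10.] [ 488. -208.   31.] circ 486 -225 17
scene low [327 325  14  16  26] [ 405. -215.   27.] [ 408. -181.   31.] circ 406 -198 17
scene low [344 326  25  25 211] [ 418. -243.   10.] [ 435. -195.   40.] circ 434 -219 24
scene low [360 329  39  34 260] [ 406. -260.   10.] [ 485. -238.   31.] circ 446 -257 40
others [295 164  19  28 369] [569. 119.   7.] [619. 158.  52.] circ 593 142 28
others [341 202   8  15  86] [595.   7.   8.] [608.  20.  40.] circ 602 14 7
others [360 224   8  16  97] [583. -63.   7.] [594. -50.  38.] circ 589 -56 7
bottle [385 247  56  37 860] [ 494. -256.  125.] [ 552. -197.  158.] circ 525 -225 38
```

View pics/scene7.png

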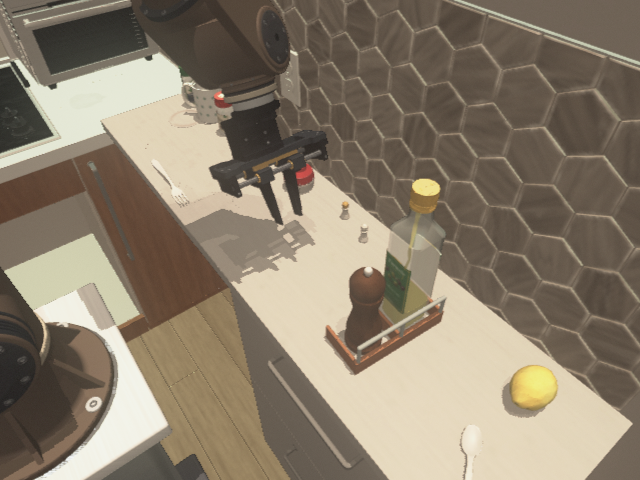

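The mill stands upright in the bay, around (365,320). The bottle, timer and shakers are where they were, and the hand is clear, so I'm handing the job in.

```bash
python3 -c "
from cell import env
print(env.job_done())"
```

```text
the job is handed in; nothing more can be done
None
```

The pepper mill stands upright in the empty bay, about 4 mm short of the back wall by camera; the bottle, timer and shakers show no movement, the hand is clear, and the job is handed in at about 15 s, though no verdict came back.

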